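# Fill a humidor tray with four cigars graded by length

## Task

Fill the cedar humidor tray: lay the four cigars from the round rolling board in its grooves, one to a groove, graded by length with the longest in the left-hand groove and each next one shorter to the right (left and right as seen from the front of the tray, the end with the round seat). Every cigar lies with its banded head end to the back, the tip of the head close to the back rim, within 2 cm of it. Set the black humidifier puck flat into the round seat, and leave the paste jar standing where it is.

Things in the scene. Friction and masses are not known exactly. Their poses are not given: they have to be found in the camera images.
- churchill: the longest cigar: round, 175 mm long, 19 mm diameter, 18 g, rounded head, plain band, lying flat on the board at any roll angle. Origin on its axis at the middle of the band, 32 mm behind the tip of the head; x points along the axis to the head (cut foot at x = -143 mm, middle of its length at x = -55.5 mm)
- torpedo: the second longest cigar: round, 150 mm long, 21 mm diameter, 17 g, with a pointed head (the last 30 mm taper); plain band. Origin on the axis at the middle of the band, 32 mm behind the tip; x points to the head, foot at x = -118 mm, middle of its length at x = -43 mm.
- robusto: the third cigar: round, 125 mm long, 20 mm diameter, 15 g, rounded head, plain band. Origin on the axis at the middle of the band, 32 mm behind the tip; x points to the head, foot at x = -93 mm, middle of its length at x = -30.5 mm.
- petit: the shortest, slimmest cigar: round, 100 mm long, 16.4 mm diameter, 10 g, rounded head, plain band. Origin on the axis at the middle of the band, 32 mm behind the tip; x points to the head, foot at x = -68 mm, middle of its length at x = -18 mm.
- puck: the humidifier: a round black plastic puck, 48 mm diameter, 22 mm tall, 60 g, with a vented grey top, standing flat on the bench. Origin at the centre of its underside, z up.
- tray: fixed cedar tray, 276 (x) by 232 (y), all in mm. Origin: centre of underside; x to its back, y to its left. Rim 6 thick, top z 23; bed z 15. Four V grooves, 15.6 wide, 4.5 deep, along x from -68 to the back rim (inner face x 132), centred on y 72, 24, -24, -72; a cigar in one has its axis at z = 10.5 + 1.155 x its radius. Round seat for the puck at x -100, y 0: 54 across, floor z 10
- board: the round pale wooden rolling board, fixed to the bench, 310 mm diameter, 24 mm thick; origin at the centre of its underside, z up. The four cigars lie on its top (z = 24 mm) side by side, some 60 mm apart.
- paste_jar: a small white jar of paste with a ribbed screw lid, 49 mm diameter, 43 mm tall, standing loose on the bench between the board and the tray, to be left alone. Origin at the centre of its underside.
Things that resemble listed ones, but are neither listed nor needed, are in the scene too. Of the things shaped like the puck, the black one is meant. What is shaped like the torpedo but blue is not meant.

How it is judged:
By the outcome, as a careful person would: the job done as asked, in the order asked, and still so for the second after the job is handed in, with the robot touching nothing.
It also fails if it takes over 131 s, if anything falls off the work surface, if the arm or the gripper's body presses on something with over 40 N, if the wrist force passes 120 N, or if a joint passes its speed limit or range.

## Robot

A 6-joint arm with a two-finger parallel gripper is mounted at the origin on the work surface. World frame = base frame: x ahead of the robot, y to its left, z up, the work surface at z = 0. Lengths are in mm, angles in rad, forces in N, time in s.
With the tool pointing down it reaches from about 350 to 1000 mm from the base axis. Payload 7.1 kg.
Tool frame: the origin (TCP) lies midway between the tips of the shut fingers; the grasp point (between the pads) lies env.pinch_z behind it (env.pinch_z is the distance from the TCP to the grasp point, in mm); z points along the fingers, y is the line along which they close (so a half turn about z gives the same grasp; the last joint's range is limited). The gripper opens to 85 mm and grips with 20 to 120 N. Pads are 22 mm wide; open, the fingers measure 114 mm over their backs; the gripper's body (76 mm by 85 mm) begins 54 mm behind the grasp point. The pads swing forward as they close: fully open they stand 13 mm farther back than shut.
Start: joints at [-1.209, 0.423, 1.63, -0, 1.089, -0.019], TCP at [232.306, -580.206, 231.319] pointing down, gripper open.
Joint ranges: [-3, 3], [-0.9, 2.11], [0.09, 2.58], [-1.31, 4.45], [0.11, 2.69], [-2.54, 2.54]. Speed limits (rad/s): [2.39, 2.39, 3.01, 3.14, 3.14, 3.14].

## Interface

Orientations are given as [roll, pitch, yaw] about the fixed x, y, z axes, in that order (R = Rz(yaw) Ry(pitch) Rx(roll)).
In Python, from bench import env, vision, job_done, finder gives the robot as it stands. The module is installed in compiled form; this text tells all that it offers.
- The arm moves only by the tool apply_moves, never from a script. Its argument "plan" is a list of rows, each a list of 2 entries, a list of its own where there are three numbers: the shift along the tool's x, y, z in units of 500 mm (1.0 is 500 mm), then the turn, a rotation vector about the tool's x, y, z in units of 90 degrees (1.0 is 90 degrees). A call has 1 to 12 rows; each row shifts and turns the commanded pose from where the row before left it, along the tool's axes as they then stand; what a row does not reach is not made up. A row lasts 1/12 s, in which the tool goes at most 41.7 mm and 7.16 degrees, less where a joint would pass 70% of its speed; a pose out of reach is approached as far as the arm can. A call with a number of a shift or a turn outside -1 to 1 is refused whole. A call with a gripper value outside its range is refused whole. "jaw" is the finger opening in mm, from 0 to 85.4, set as the call begins (left out, the last holds). The fingers move at their own pace and stop on an object; "grip_force" is the grip in N (left out, the last holds). Time passes only in rows, so rows that do not move let the fingers close. It gives the time, the measured TCP pose, the force, the opening and the grip force at its end, in the units of the state.
- env.get_state(): the state, without advancing time (a new reading comes with each control period).
- vision.grab_frame(name): name is "side" or "top"; returns a dict with "img" (384x512x3 uint8, red, green, blue), "depth" (384x512 float32, mm along the optical axis (not along the pixel's ray), 0 where there is no reading), "camera_matrix" (3x3 intrinsics, pixels), "R" (3x3) and "t" (3): a world point X has camera coordinates R X + t. Camera axes: x right, y down, z forward; pixel columns grow to the right and rows downward; lengths in mm; the calibration is good to about 2 mm. A picture is of the moment at which its call begins.
- job_done(): hands the job in; it is judged then, once.
Trained networks look in a picture, given as the dict that the camera call returned (one of the last four; its "shot" number tells which), for a name from the list of things; names that differ only in an ending like _2 or _b are one class to them, and where a whole thing is asked for, a point or a joint stands for the part that bears it (a point fixed in the world has none). Each returns a list of dicts, best first, with "confidence" (0 to 1); they miss things now and then, are a little off and sometimes report something else, mostly with a low value. They report only what shows in the picture. A call takes as long as a camera call. They do not tell look-alikes from the thing itself.
- finder.regions_of(query, picture): "region" (384x512 bool, what is visible of it) and "rect" ([left, top, right, bottom] in pixels, round what is visible of it).
The state is a dict: "time": time; "joints": joint angles; "joint_velocities": joint speeds; "joint_torque": joint torques, N m; "ee_pos": TCP position; "eef_rot": TCP orientation; "contact_force": force on the tool from outside, world axes, zero at the start; "torque": the same for the moment, N m; "opening": finger opening in mm; "grasp_force": force on a finger pad.
Only numpy, scipy, OpenCV 4.12 (cv2) and the standard library are available. Lean on these libraries where they do the work, as an engineer would, in place of code of your own. Each camera call takes 0.05 s, during which the arm holds its last target. There are 200 camera calls.

## Working session

There is one attempt and no reset: what is moved stays moved. The work goes in short steps, Python scripts to look and compute and a tool call to move; the robot and the scene stay as the last step left them, time stands still between calls to the robot, and variables do not carry over. Pictures are saved under pics/ and viewed, at most 14 in all, crops included, and the job is handed in when it is done.

Besides the shell and the picture viewer there is one more tool, called as name(argument=value, ...) on one line, values as JSON. apply_moves: Moves the arm, as the interface text tells. Shifts and turns lie within -1 to 1; 1 stands for 500 mm of shift or 90 degrees of turn. Its arguments: {"type":"object","properties":{"plan":{"type":"array","items":{"type":"array"}},"jaw":{"type":"number"},"grip_force":{"type":"number"}},"required":["plan"]}

```bash
mkdir -p pics
python3 - <<'E'
from bench import env, vision, finder
import cv2,numpy as np,pickle
print(env.get_state(), env.pinch_z)
out={}
for n in("top","side"):
    f=vision.grab_frame(n); out[n]=f
    cv2.imwrite(f"pics/{n}0.png",cv2.resize(f["img"][...,::-1],(800,600)))
    print(n,f["camera_matrix"].tolist(),f["R"].tolist(),f["t"].tolist())
    for q in("churchill","torpedo","robusto","petit","puck","tray","board","paste_jar"):
        for r in finder.regions_of(q,f):
            print(n,q,round(r["confidence"],2),[int(v) for v in r["rect"]])
pickle.dump(out,open("f0.pkl","wb"))
E
```

```text
{'time': 0.0, 'joints': array([-1.20902399e+00,  4.23855389e-01,  1.63068500e+00,  1.37471307e-05,
        1.08858087e+00, -1.89982820e-02]), 'joint_velocities': array([ 0.00011677,  0.00029918,  0.00217201,  0.00099604, -0.00018774,
        0.00072396]), 'joint_torque': array([ 2.31069098e-03, -5.57375479e+01, -2.81740630e+01,  7.97678399e-05,
        7.32176748e-03,  2.00414200e-05]), 'ee_pos': array([ 232.11008234, -579.72133406,  230.53856156]), 'eef_rot': array([-3.14006455e+00, -4.12067804e-05,  3.80764201e-01]), 'contact_force': array([-0.28105817,  0.20807884, -0.71202054]), 'torque': array([-0.04108705,  0.02871497, -0.02636888]), 'grasp_force': 0.0, 'opening': 85.42988629006771} 18.700000000000003
top [[492.58755378827055, 0.0, 258.9637520322755], [0.0, 492.58755378827055, 193.21534005066513], [0.0, 0.0, 1.0]] [[0.022191919760405007, -0.9995297546206213, 0.021161009555042406], [-0.9897996978064714, -0.024945435951221694, -0.14026504713370794], [0.14072695875192343, -0.01783241019168016, -0.9898878361850852]] [-14.375782546772827, 527.9044019264333, 1216.3356874922524]
top c
[... 522 characters left out ...]
872653266502, -0.20479368475182216, -0.020652138540099806], [-0.13520841743921136, 0.7152278888209775, -0.6856877940478969], [0.1551955153800913, -0.6682130002764526, -0.7276027338235126]] [495.6701547023135, 101.28787807971737, 1009.516124687915]
side churchill 0.5 [269, 124, 291, 155]
side torpedo 0.7 [329, 150, 370, 158]
side torpedo 0.68 [202, 193, 215, 204]
side torpedo 0.63 [239, 136, 258, 162]
side robusto 0.64 [226, 143, 238, 164]
side petit 0.54 [263, 142, 278, 160]
side puck 0.74 [159, 198, 177, 216]
side puck 0.69 [226, 200, 246, 211]
side puck 0.47 [199, 192, 213, 207]
side tray 0.67 [165, 234, 279, 322]
side board 0.9 [214, 125, 300, 185]
side paste_jar 0.53 [269, 190, 284, 207]
```

View pics/top0.png

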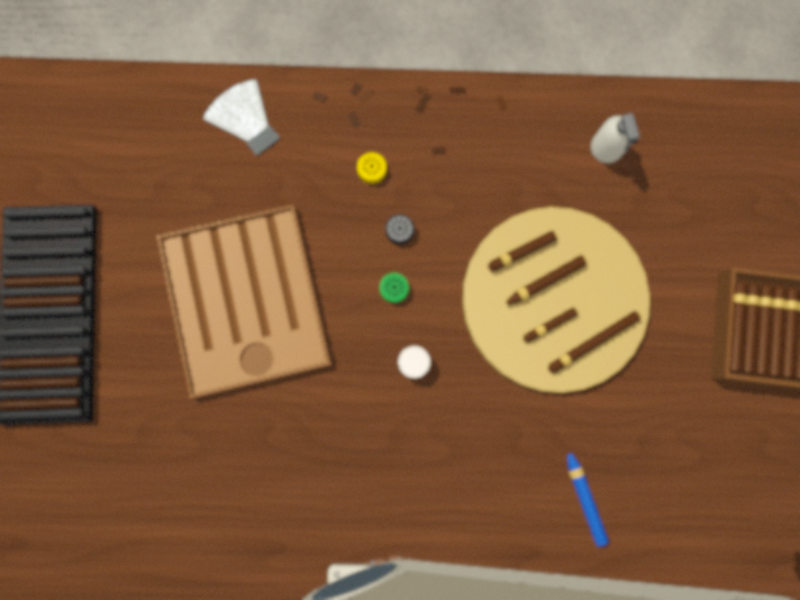

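Run:
```python
import pickle,cv2
f=pickle.load(open("f0.pkl","rb"))["top"]["img"]
cv2.imwrite("pics/crop0.png",cv2.resize(f[85:255,90:420][...,::-1],(800,412),interpolation=cv2.INTER_CUBIC))
```

```text
(no output)
```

View pics/crop0.png

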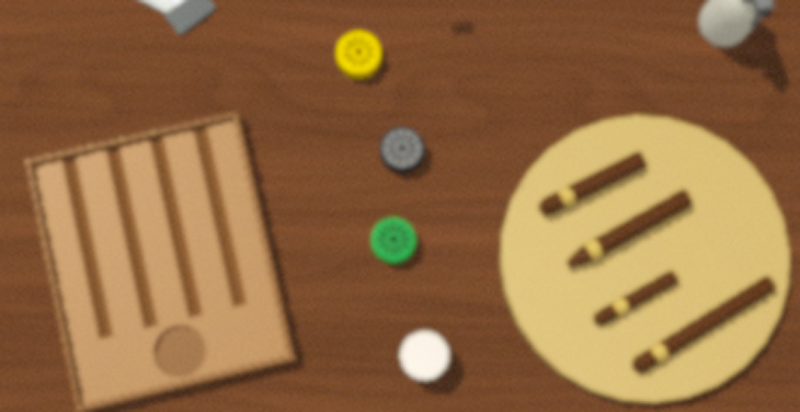

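The pictures show these candidates, in 512-px top coordinates:
- **Puck:** grey/black (256,146), green (252,184) and yellow (238,107). I take the grey/black one.
- **Torpedo:** brown (349,179) and blue (375,320). I take the brown one.
- **Other cigars on the board:** robusto (333,161), petit (352,208) and churchill (380,218). Other brown cigars sit in a box at the right edge (~490,208) and are not meant.
- **Jar:** the white one at (265,232) stays where it is.

The tray is at (156,193) with its seat at (164,229), so its back is up in the image.

```bash
cat > h.py <<'E'
import numpy as np,cv2
from scipy.spatial.transform import Rotation as Ro
def unproj(f,uv,z):
    uv=np.atleast_2d(uv).astype(float);K,R,t=f["camera_matrix"],f["R"],f["t"]
    d=np.c_[(uv-K[[0,1],[2,2]])/K[0,0],np.ones(len(uv))]@R
    c=-R.T@t
    return c+d*((z-c[2])/d[:,2])[:,None]
def proj(f,X):
    p=(np.atleast_2d(X)@f["R"].T+f["t"])@f["camera_matrix"].T
    return p[:,:2]/p[:,2:]
def axis(f,mask,z):
    v,u=np.nonzero(mask);P=unproj(f,np.c_[u,v],z)[:,:2]
    m=P.mean(0);w,V=np.linalg.eigh(np.cov((P-m).T));d=V[:,1]
    s=(P-m)@d;q=(P-m)@V[:,0]
    return m+d*(s.max()+s.min())/2+V[:,0]*(q.max()+q.min())/2,d,np.ptp(s),np.ptp(q)
def yaw_to(x,y,z,yaw=None,st=None):
    """tool shift (500mm units) and turn about tool z (90deg units) to a world TCP target, turn first"""
    from bench import env
    s=st or env.get_state();r=Ro.from_euler("xyz",s["eef_rot"]);y0=s["eef_rot"][2]
    dy=0 if yaw is None else (yaw-y0+np.pi/2)%np.pi-np.pi/2
    sh=r.inv().apply(np.array([x,y,z])-s["ee_pos"])
    c=Ro.from_rotvec([0,0,-dy])
    sh2=c.inv().apply(sh)
    print("shift before turn",np.round(sh/500,4),"| turn z",round(-dy/(np.pi/2),4),"| shift after turn",np.round(sh2/500,4),"mm",round(np.linalg.norm(sh)))
E
python3 - <<'E'
import pickle
from h import *
F=pickle.load(open("f0.pkl","rb"));f=F["top"];im=f["img"];hsv=cv2.cvtColor(im,cv2.COLOR_RGB2HSV)
# board centre
from bench import finder
C={"churchill":(380,218,9.5),"torpedo":(349,179,10.5),"robusto":(333,161,10),"petit":(352,208,8.2)}
dark=(hsv[...,2]<130).astype(np.uint8)
bd=np.zeros_like(dark);cv2.circle(bd,(356,191),54,1,-1)
n,lab,st,_=cv2.connectedComponentsWithStats(dark*bd,connectivity=8)
# include band: yellow brighter than board? close along
m2=cv2.morphologyEx(dark*bd,cv2.MORPH_CLOSE,np.ones((9,9),np.uint8))
n,lab,st,ce=cv2.connectedComponentsWithStats(m2)
for i in range(1,n):
    if st[i,4]<60: continue
    k=min(C,key=lambda k:np.hypot(ce[i][0]-C[k][0],ce[i][1]-C[k][1]))
    mm=lab==i
    c,d,L,W=axis(f,mm,24+C[k][2]); 
    print(k,ce[i].round(1),np.round(c,1),"dir",np.round(np.degrees(np.arctan2(d[1],d[0])),1),"L",round(L,1),"W",round(W,1))
# puck, jar via colour
def reg(m,name,z):
    n,lab,st,ce=cv2.connectedComponentsWithStats(m.astype(np.uint8))
    for i in range(1,n):
        if st[i,4]>100: print(name,st[i],unproj(f,ce[i],z).round(1))
gp=np.zeros(im.shape[:2],bool);gp[130:165,235:275]=1
reg((hsv[...,1]<70)&gp,"puck",22)
gp[:]=0;gp[215:250,250:282]=1
reg((hsv[...,1]<70)&(hsv[...,2]>180)&gp,"jar",43)
# tray: wood colour quad
t=(hsv[...,2]>150)&(hsv[...,0]<20)&(np.arange(512)[None]<225)&(np.arange(512)[None]>90)&(np.arange(384)[:,None]>125)
t=cv2.morphologyEx(t.astype(np.uint8),cv2.MORPH_CLOSE,np.ones((11,11)))
n,lab,st,ce=cv2.connectedComponentsWithStats(t);i=1+st[1:,4].argmax();print(st[i])
v,u=np.nonzero(lab==i);P=unproj(f,np.c_[u,v],23)[:,:2].astype(np.float32)
print("tray rect",cv2.minAreaRect(P))
# seat
s=(hsv[...,2]<170)
g=cv2.cvtColor(im,cv2.COLOR_RGB2GRAY)[205:252,140:190]
b=(g<g.max()*.72)
np.set_printoptions(linewidth=250);print(g[4:40:2,4:45:2])
vv,uu=np.mgrid[0:384,0:512]; 
dz=f["depth"]; ray=np.stack([(uu-f["camera_matrix"][0,2])/f["camera_matrix"][0,0],(vv-f["camera_matrix"][1,2])/f["camera_matrix"][0,0],np.ones_like(uu)],-1)*dz[...,None]
W=(ray-f["t"])@f["R"];print("tray bed z",np.median(W[170:210,140:150,2]),"board z",np.median(W[185:195,310:322,2]),"bench",np.median(W[260:290,200:300,2]))
E
```

```text
robusto [335.3 160.6] [ 617.1 -194.5] dir 118.4 L 120.1 W 17.9
torpedo [351.9 178.7] [ 568.5 -233.9] dir 121.0 L 144.3 W 18.8
petit [358.3 204.7] [ 505.3 -256.2] dir 120.9 L 57.2 W 13.9
churchill [381.8 218.1] [ 470.1 -312.4] dir 123.0 L 170.4 W 17.0
puck [247 138  18  18 258] [[653.9   9.8  22. ]]
jar [255 221  20  21 327] [[431.7 -17.7  43. ]]
[ 100  132  110  122 9401]
tray rect ((529.518310546875, 266.26055908203125), (274.80755615234375, 230.19444274902344), 14.947488784790039)
[[166 151 102 102 126 161 166 167 166 165 164 134  96 106 141 164 165 165 166 165 156]
 [167 157 111  98 119 158 166 166 165 165 165 144 100 104 130 162 163 164 165 165 161]
 [167 163 119  97 112 150 166 167 165 165 164 150 108 104 125 160 165 165 164 165 164]
 [166 164 133  96 105 143 164 166 167 164 164 159 133 139 149 163 166 166 164 164 163]
 [167 166 144 101 104 132 162 167 166 163 161 163 160 162 163 165 165 165 164 164 164]
 [168 167 152 123 129 148 161 158 146 134 135 138 148 160 164 165 166 164 164 165 164]
 [165 166 164 159 162 162 152 126 124 126 129 128 131 140 157 164 164 164 163 165 162]
 [1
[... 336 characters left out ...]
163 164]
 [167 165 165 167 158 126 131 132 133 131 131 131 129 131 132 146 160 161 167 164 164]
 [165 166 164 163 160 133 132 131 132 132 128 133 132 131 133 150 164 163 165 161 163]
 [166 166 165 166 162 146 129 130 132 130 130 130 130 131 140 160 163 164 164 163 159]
 [166 164 165 165 166 160 143 130 131 133 132 131 133 139 156 162 163 160 157 153 147]
 [165 164 165 165 166 164 160 149 140 135 134 137 142 154 155 151 144 138 133 122 110]
 [164 165 165 163 164 163 163 162 157 155 150 147 142 138 130 119 107  93  79  69  56]
 [164 165 164 165 162 160 155 152 142 139 130 117 105  88  78  67  61  53  54  53  61]]
tray bed z 13.586394808820213 board z 23.59489535881807 bench -0.2906419162710082
```

```bash
sed -i 's/dy=0 if yaw is None else .*/dy=0 if yaw is None else yaw-y0/' h.py
cat >> h.py <<'E'
TC=np.array([529.5,266.3]);TA=np.radians(14.95)
def tray(x,y): 
    c,s=np.cos(TA),np.sin(TA);return TC+np.array([c*x-s*y,s*x+c*y])
E
python3 - <<'E'
import pickle
from h import *
f=pickle.load(open("f0.pkl","rb"))["top"]
im=f["img"];hsv=cv2.cvtColor(im,cv2.COLOR_RGB2HSV)
print("seat expect px",proj(f,[*tray(-100,0),10]))
for y in(72,24,-24,-72): print("groove front px",proj(f,[*tray(-68,y),13]))
# petit: saturation/value print around head
o=im.copy()
d=np.array([np.cos(np.radians(120.9)),np.sin(np.radians(120.9))])
for c,h,r,a in(((495.5,-239.9),50,8.2,120.9),((470.1,-312.4),87.5,9.5,123),((568.5,-233.9),75,10.5,121),((617.1,-194.5),62.5,10,118.4)):
    d=np.array([np.cos(np.radians(a)),np.sin(np.radians(a))])
    for s in(-h,0,h):
        p=proj(f,[*(np.array(c)+s*d),24+r])[0];cv2.circle(o,tuple(np.round(p).astype(int)),0,(255,0,0),-1)
for y,x in((72,36.5),(24,49),(-24,61.5),(-72,74),(0,-100)):
    p=proj(f,[*tray(x,y),15])[0];cv2.circle(o,tuple(np.round(p).astype(int)),0,(255,0,0),-1)
cv2.imwrite("pics/c1.png",cv2.resize(np.hstack([o[120:255,95:215],o[120:255,295:415]])[...,::-1],(800,450),interpolation=cv2.INTER_NEAREST))
yaw_to(470,-312.5,120,np.radians(123))
E
```

```text
seat expect px [[163.43608576 229.1075964 ]]
groove front px [[132.97199796 223.48480961]]
groove front px [[151.41376576 219.09424817]]
groove front px [[169.78064702 214.7215155 ]]
groove front px [[188.07309694 210.36650322]]
shift before turn [ 0.6403 -0.3204  0.2227] | turn z -1.1242 | shift after turn [0.1901 0.6903 0.2227] mm 375
```

View pics/c1.png

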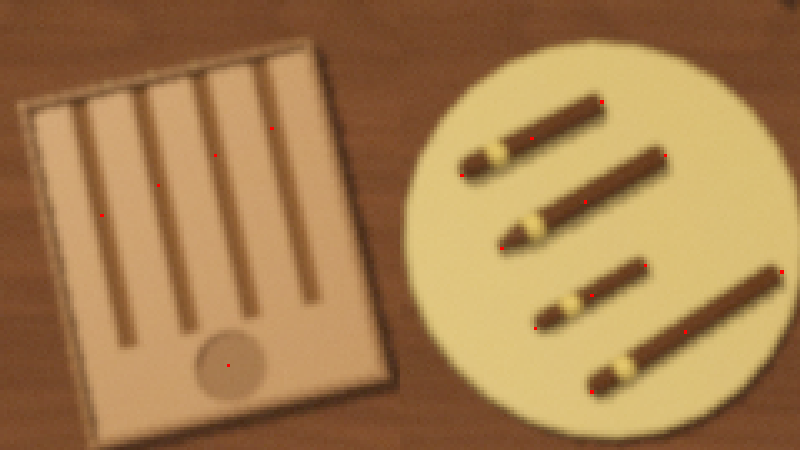

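The marks sit on the cigar ends, the grooves and the seat, so the choices hold. I'll move to the churchill.

apply_moves(plan=[[[0,0,0],[0,0,-0.075]],[[0,0,0],[0,0,-0.075]],[[0,0,0],[0,0,-0.075]],[[0,0,0],[0,0,-0.075]],[[0,0,0],[0,0,-0.075]],[[0,0,0],[0,0,-0.075]],[[0,0,0],[0,0,-0.075]],[[0,0,0],[0,0,-0.075]],[[0,0,0],[0,0,-0.075]],[[0,0,0],[0,0,-0.075]],[[0,0,0],[0,0,-0.075]],[[0,0,0],[0,0,-0.075]]], jaw=46, grip_force=20)

```text
time: 1.9
ee_pos: [232.3, -580.2, 231.3]
eef_rot: [3.142, -0.0, 1.8]
contact_force: [-0.5, 0.2, -0.4]
opening: 45.9
grasp_force: 0.0
```

apply_moves(plan=[[[0,0,0],[0,0,-0.075]],[[0,0,0],[0,0,-0.075]],[[0,0,0],[0,0,-0.074]],[[0.021,0.0767,0.0247],[0,0,0]],[[0.021,0.0767,0.0247],[0,0,0]],[[0.021,0.0767,0.0247],[0,0,0]],[[0.021,0.0767,0.0247],[0,0,0]],[[0.021,0.0767,0.0247],[0,0,0]],[[0.021,0.0767,0.0247],[0,0,0]],[[0.021,0.0767,0.0247],[0,0,0]],[[0.021,0.0767,0.0247],[0,0,0]],[[0.021,0.0767,0.0247],[0,0,0]]])

```text
time: 2.9
ee_pos: [471.6, -311.6, 119.8]
eef_rot: [3.141, 0.001, 2.146]
contact_force: [0.3, -0.6, -0.1]
opening: 46.0
grasp_force: 0.0
```

Run:
```python
from h import *
from bench import vision,env
f=vision.grab_frame("side");cv2.imwrite("pics/s1.png",cv2.resize(f["img"][105:225,190:330][...,::-1],(700,600),interpolation=cv2.INTER_CUBIC))
print(env.get_state())
yaw_to(470,-312.5,60,np.radians(123))
```

```text
{'time': 2.95, 'joints': array([-0.59561747,  0.49301421,  1.83617464,  0.00309672,  0.81422165,
       -1.17593164]), 'joint_velocities': array([-0.08180569, -0.02344384,  0.01716413, -0.02055001,  0.05491982,
       -0.15118394]), 'joint_torque': array([ -9.71376657, -59.80432034, -22.18517482,  -1.43230475,
         0.24519827,  -0.17271521]), 'ee_pos': array([ 474.48971614, -306.37800241,  117.68870626]), 'eef_rot': array([ 3.14021781e+00, -2.54495323e-03,  2.14898450e+00]), 'contact_force': array([ 2.97051228,  3.98772252, -1.9469955 ]), 'torque': array([ 0.14679831, -0.07668011, -0.04089286]), 'grasp_force': 0.0, 'opening': 46.09331475737533}
shift before turn [-0.0056 -0.0144  0.1153] | turn z 0.0014 | shift after turn [-0.0057 -0.0144  0.1153] mm 58
```

View pics/s1.png

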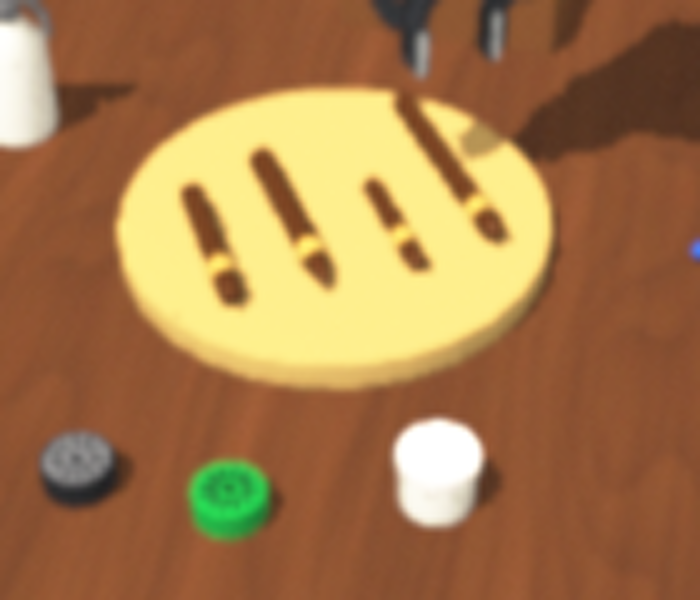

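apply_moves(plan=[[[0,0,0.047],[0,0,0]],[[0,0,0.047],[0,0,0]],[[0,0,0.047],[0,0,0]],[[0,0,0.047],[0,0,0]],[[0,0,0],[0,0,0]],[[0,0,0],[0,0,0]]])

```text
time: 3.45
ee_pos: [469.9, -312.7, 25.5]
eef_rot: [-3.141, -0.002, 2.146]
contact_force: [-0.8, -0.9, -0.1]
opening: 46.6
grasp_force: 0.0
```

apply_moves(plan=[[[0,0,0],[0,0,0]],[[0,0,0],[0,0,0]],[[0,0,0],[0,0,0]],[[0,0,0],[0,0,0]],[[0,0,0],[0,0,0]],[[0,0,0],[0,0,0]],[[0,0,0],[0,0,0]]], jaw=8)

```text
time: 4.03
ee_pos: [471.0, -313.5, 27.5]
eef_rot: [3.141, 0.002, 2.146]
contact_force: [-0.1, 0.0, 6.4]
opening: 17.9
grasp_force: 21.6
```

Opening is 17.9 with an upward force of 6.4 N. That suggests the grip is off the axis, so I'll reopen, go 3 mm lower and compare.

apply_moves(plan=[[[0,0,0],[0,0,0]],[[0,0,0],[0,0,0]],[[0,0,0.006],[0,0,0]],[[0,0,0],[0,0,0]]], jaw=30)

```text
time: 4.37
ee_pos: [470.7, -313.3, 23.6]
eef_rot: [3.141, 0.001, 2.146]
contact_force: [-1.0, 0.3, 7.2]
opening: 30.2
grasp_force: 3.4
```

apply_moves(plan=[[[0,0,0],[0,0,0]],[[0,0,0],[0,0,0]],[[0,0,0],[0,0,0]],[[0,0,0],[0,0,0]],[[0,0,0],[0,0,0]],[[0,0,0],[0,0,0]]], jaw=8)

```text
time: 4.87
ee_pos: [471.3, -313.8, 24.3]
eef_rot: [3.141, 0.002, 2.146]
contact_force: [-1.2, 0.6, 11.8]
opening: 17.9
grasp_force: 22.5
```

apply_moves(plan=[[[0,0,-0.006],[0,0,0]],[[0,0,0],[0,0,0]],[[0,0,0],[0,0,0]]])

```text
time: 5.12
ee_pos: [470.3, -312.9, 26.0]
eef_rot: [-3.141, -0.0, 2.146]
contact_force: [-0.1, -0.1, 0.2]
opening: 18.2
grasp_force: 19.5
```

apply_moves(plan=[[[0,0,-0.008],[0,0,0]],[[0,0,0],[0,0,0]],[[0,0,0],[0,0,0]]])

```text
time: 5.37
ee_pos: [470.4, -313.1, 30.2]
eef_rot: [3.142, 0.0, 2.146]
contact_force: [0.3, -0.1, 0.0]
opening: 17.9
grasp_force: 19.5
```

Held. I'll lift, turn and carry it, working from the commanded poses.

```bash
cat >> h.py <<'E'
def go(p,q):
    """p,q = (x,y,z,yaw_deg) commanded; shift is after the turn"""
    p,q=np.array(p,float),np.array(q,float)
    r=Ro.from_euler("xyz",[np.pi,0,np.radians(q[3])])
    s=r.inv().apply(q[:3]-p[:3])/500
    print("turn z",round(-(q[3]-p[3])/90,4),"then shift",s.round(4),"rows>=",round(np.linalg.norm(s)*500/41.7,1))
E
python3 - <<'E'
from h import *
T=[tray(36.5,72),tray(49,24),tray(61.5,-24),tray(74,-72),tray(-100,0)]
for t in T: print(t.round(1))
B=[(470.5,-313.2,122.98),(568.5,-233.9,121),(617.1,-194.5,118.4),(495.5,-239.9,120.9)]
for b,t,n in zip(B,T,T[1:]): 
    go((*b[:2],120,b[2]),(*t,60,14.95))
for t,b in zip(T,B[1:]): go((*t,60,14.95),(*b[:2],100,b[2]))
E
```

```text
[546.2 345.3]
[570.6 302.1]
[595.1 259. ]
[619.6 215.8]
[432.9 240.5]
turn z 1.2003 then shift [ 0.486  -1.2333  0.12  ] rows>= 16.0
turn z 1.1783 then shift [ 0.2807 -1.0347  0.12  ] rows>= 12.9
turn z 1.1494 then shift [ 0.1915 -0.8876  0.12  ] rows>= 11.0
turn z 1.1772 then shift [ 0.4749 -0.8166  0.12  ] rows>= 11.4
turn z -1.1783 then shift [-1.0159 -0.5584 -0.08  ] rows>= 13.9
turn z -1.1494 then shift [-0.9179 -0.3907 -0.08  ] rows>= 12.0
turn z -1.1772 then shift [-0.7538 -0.6833 -0.08  ] rows>= 12.2
```

apply_moves(plan=[[[0,0,-0.06],[0,0,0]],[[0,0,-0.06],[0,0,0]],[[0,0,-0.06],[0,0,0]],[[0,0,0],[0,0,0.075]],[[0,0,0],[0,0,0.075]],[[0,0,0],[0,0,0.075]],[[0,0,0],[0,0,0.075]],[[0,0,0],[0,0,0.075]],[[0,0,0],[0,0,0.075]],[[0,0,0],[0,0,0.075]],[[0,0,0],[0,0,0.075]],[[0,0,0],[0,0,0.075]]], grip_force=25)

```text
time: 6.37
ee_pos: [470.3, -313.0, 120.0]
eef_rot: [-3.141, -0.0, 1.08]
contact_force: [0.3, 0.0, -1.2]
opening: 17.8
grasp_force: 25.8
```

apply_moves(plan=[[[0,0,0],[0,0,0.075]],[[0,0,0],[0,0,0.075]],[[0,0,0],[0,0,0.075]],[[0,0,0],[0,0,0.075]],[[0,0,0],[0,0,0.075]],[[0,0,0],[0,0,0.075]],[[0,0,0],[0,0,0.075]],[[0.027,-0.0685,0],[0,0,0]],[[0.027,-0.0685,0],[0,0,0]],[[0.027,-0.0685,0],[0,0,0]],[[0.027,-0.0685,0],[0,0,0]],[[0.027,-0.0685,0],[0,0,0]]])

```text
time: 7.37
ee_pos: [491.1, -128.7, 120.1]
eef_rot: [-3.142, 0.0, 0.261]
contact_force: [0.4, -0.5, 0.2]
opening: 18.0
grasp_force: 25.8
```

apply_moves(plan=[[[0.027,-0.0685,0],[0,0,0]],[[0.027,-0.0685,0],[0,0,0]],[[0.027,-0.0685,0],[0,0,0]],[[0.027,-0.0685,0],[0,0,0]],[[0.027,-0.0685,0],[0,0,0]],[[0.027,-0.0685,0],[0,0,0]],[[0.027,-0.0685,0],[0,0,0]],[[0.027,-0.0685,0],[0,0,0]],[[0.027,-0.0685,0],[0,0,0]],[[0.027,-0.0685,0],[0,0,0]],[[0.027,-0.0685,0],[0,0,0]],[[0.027,-0.0685,0],[0,0,0]]])

```text
time: 8.37
ee_pos: [541.3, 310.6, 120.0]
eef_rot: [3.141, 0.0, 0.262]
contact_force: [0.3, -0.2, -0.7]
opening: 17.8
grasp_force: 25.8
```

apply_moves(plan=[[[0.027,-0.0685,0],[0,0,0]],[[0,0,0.06],[0,0,0]],[[0,0,0.06],[0,0,0]],[[0,0,0],[0,0,0]],[[0,0,0],[0,0,0]]])

```text
time: 8.78
ee_pos: [544.2, 344.5, 58.5]
eef_rot: [3.14, 0.004, 0.262]
contact_force: [-0.2, -0.1, 1.4]
opening: 18.1
grasp_force: 25.8
```

Run:
```python
from h import *
from bench import vision,env
f=vision.grab_frame("side");g=vision.grab_frame("top")
a=cv2.resize(f["img"][215:335,150:290],(466,400),interpolation=cv2.INTER_CUBIC)
b=cv2.resize(g["img"][110:260,95:215],(320,400),interpolation=cv2.INTER_CUBIC)
cv2.imwrite("pics/s2.png",np.hstack([a,b])[...,::-1])
s=env.get_state();print(s["ee_pos"],s["eef_rot"],s["time"])
```

```text
[546.49310957 345.30426826  61.34427056] [-3.14126308e+00 -1.07087647e-03  2.60932837e-01] 8.8833
```

View pics/s2.png

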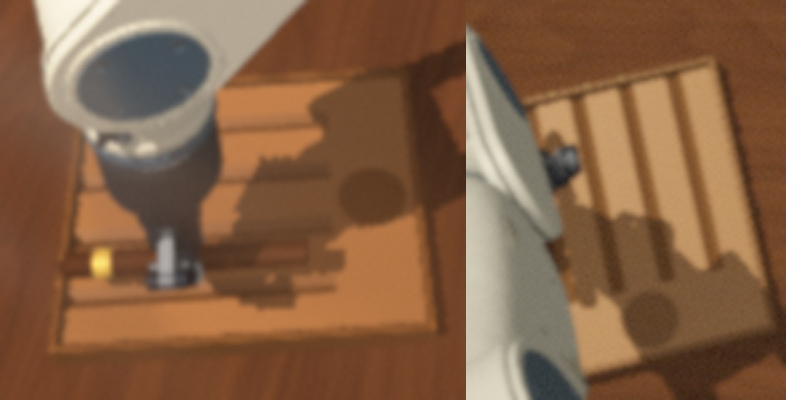

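The cigar is held level over the left groove, banded head to the back (band at side px ≈(180,294)). I'll check that band position numerically.

Run:
```python
from h import *
import pickle
f=pickle.load(open("f0.pkl","rb"))["side"]
for x in(124,92): print(proj(f,[*tray(x,72),70]))
for x in(132,):print("rim at",proj(f,[*tray(x,72),70]),proj(f,[*tray(60,72),70]),proj(f,[*tray(60,72),70-10]))
```

```text
[[167.18326331 294.28460071]]
[[180.9512764  293.45783178]]
rim at [[163.73744798 294.49152185]] [[194.69494087 292.63252499]] [[195.29385378 294.67715142]]
```

apply_moves(plan=[[[0,0,0.03],[0,0,0]],[[0,0,0.03],[0,0,0]],[[0,0,0.02],[0,0,0]],[[0,0,0.006],[0,0,0]],[[0,0,0],[0,0,0]],[[0,0,0],[0,0,0]]])

```text
time: 9.38
ee_pos: [545.7, 345.1, 16.7]
eef_rot: [3.141, 0.001, 0.261]
contact_force: [0.7, 0.8, -0.4]
opening: 18.2
grasp_force: 25.9
```

apply_moves(plan=[[[0,0,0.003],[0,0,0]],[[0,0,0],[0,0,0]]])

```text
time: 9.55
ee_pos: [545.8, 345.3, 15.5]
eef_rot: [3.142, 0.0, 0.261]
contact_force: [0.5, -0.5, 0.1]
opening: 17.7
grasp_force: 25.9
```

apply_moves(plan=[[[0,0,0],[0,0,0]],[[0,0,0],[0,0,0]],[[0,0,0],[0,0,0]],[[0,0,0],[0,0,0]],[[0,0,-0.02],[0,0,0]],[[0,0,-0.05],[0,0,0]],[[0,0,-0.07],[0,0,0]],[[0,0,-0.07],[0,0,0]]], jaw=36, grip_force=20)

```text
time: 10.22
ee_pos: [545.1, 344.9, 121.6]
eef_rot: [3.141, 0.002, 0.261]
contact_force: [-0.5, 0.7, 0.4]
opening: 36.2
grasp_force: 0.0
```

apply_moves(plan=[[[0,0,0],[0,0,-0.0736]],[[0,0,0],[0,0,-0.0736]],[[0,0,0],[0,0,-0.0736]],[[0,0,0],[0,0,-0.0736]],[[0,0,0],[0,0,-0.0736]],[[0,0,0],[0,0,-0.0736]],[[0,0,0],[0,0,-0.0736]],[[0,0,0],[0,0,-0.0736]],[[0,0,0],[0,0,-0.0736]],[[0,0,0],[0,0,-0.0736]],[[0,0,0],[0,0,-0.0736]],[[0,0,0],[0,0,-0.0736]]], jaw=46)

```text
time: 11.22
ee_pos: [545.9, 345.4, 121.6]
eef_rot: [3.141, -0.0, 1.654]
contact_force: [-0.2, 0.1, 0.0]
opening: 46.1
grasp_force: 0.0
```

apply_moves(plan=[[[0,0,0],[0,0,-0.0736]],[[0,0,0],[0,0,-0.0736]],[[0,0,0],[0,0,-0.0736]],[[0,0,0],[0,0,-0.0736]],[[-0.0677,-0.0372,0],[0,0,0]],[[-0.0677,-0.0372,0],[0,0,0]],[[-0.0677,-0.0372,0],[0,0,0]],[[-0.0677,-0.0372,0],[0,0,0]],[[-0.0677,-0.0372,0],[0,0,0]],[[-0.0677,-0.0372,0],[0,0,0]],[[-0.0677,-0.0372,0],[0,0,0]],[[-0.0677,-0.0372,0],[0,0,0]]])

```text
time: 12.22
ee_pos: [557.5, 34.8, 121.7]
eef_rot: [3.141, 0.001, 2.111]
contact_force: [0.7, 0.3, -0.5]
opening: 46.1
grasp_force: 0.0
```

apply_moves(plan=[[[-0.0677,-0.0372,0],[0,0,0]],[[-0.0677,-0.0372,0],[0,0,0]],[[-0.0677,-0.0372,0],[0,0,0]],[[-0.0677,-0.0372,0],[0,0,0]],[[-0.0677,-0.0372,0],[0,0,0]],[[-0.0677,-0.0372,0],[0,0,0]],[[-0.0677,-0.0372,0],[0,0,0]],[[0,0,0.06],[0,0,0]],[[0,0,0.04],[0,0,0]],[[0,0,0],[0,0,0]],[[0,0,0],[0,0,0]],[[0,0,0],[0,0,0]]])

```text
time: 13.22
ee_pos: [568.5, -233.6, 71.9]
eef_rot: [3.141, 0.001, 2.112]
contact_force: [1.0, -0.3, 0.5]
opening: 46.1
grasp_force: 0.0
```

Run:
```python
from h import *
from bench import vision,env
f=vision.grab_frame("side");g=vision.grab_frame("top")
a=cv2.resize(f["img"][105:335,150:310],(400,575),interpolation=cv2.INTER_CUBIC)
b=cv2.resize(g["img"][110:260,95:215],(400,500),interpolation=cv2.INTER_CUBIC);b=np.vstack([b,np.zeros((75,400,3),np.uint8)])
cv2.imwrite("pics/s3.png",np.hstack([a,b])[...,::-1])
s=env.get_state();print(s["ee_pos"],s["eef_rot"],s["time"])
```

```text
[ 568.93560382 -233.52453861   72.38555555] [3.14014841e+00 2.04992469e-03 2.11213634e+00] 13.3167
```

View pics/s3.png

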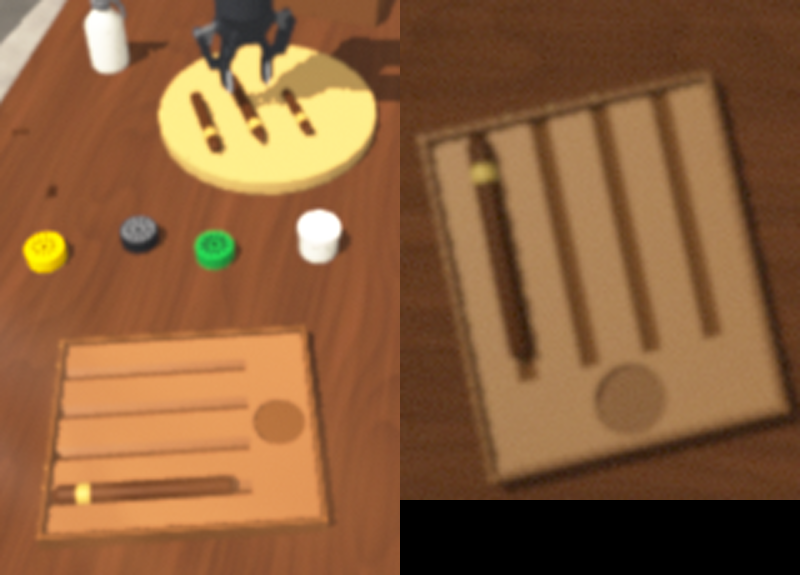

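Churchill lies in the left groove (side crop (150,490)), its tip close to the back rim. The open fingers straddle the torpedo, so I'll grasp it.

apply_moves(plan=[[[0,0,0.05],[0,0,0]],[[0,0,0.034],[0,0,0]],[[0,0,0.008],[0,0,0]],[[0,0,0],[0,0,0]],[[0,0,0],[0,0,0]]])

```text
time: 13.73
ee_pos: [568.5, -233.6, 25.7]
eef_rot: [3.141, 0.001, 2.112]
contact_force: [1.3, -0.1, 0.9]
opening: 46.2
grasp_force: 0.0
```

apply_moves(plan=[[[0,0,0],[0,0,0]],[[0,0,0],[0,0,0]],[[0,0,0],[0,0,0]],[[0,0,0],[0,0,0]],[[0,0,0],[0,0,0]],[[0,0,0],[0,0,0]],[[0,0,0],[0,0,0]]], jaw=8)

```text
time: 14.32
ee_pos: [568.7, -233.9, 25.9]
eef_rot: [3.14, 0.002, 2.111]
contact_force: [-0.8, 1.0, 6.5]
opening: 20.0
grasp_force: 20.4
```

apply_moves(plan=[[[0,0,-0.062],[0,0,0]],[[0,0,-0.062],[0,0,0]],[[0,0,-0.066],[0,0,0]],[[0,0,0],[0,0,0.0736]],[[0,0,0],[0,0,0.0736]],[[0,0,0],[0,0,0.0736]],[[0,0,0],[0,0,0.0736]],[[0,0,0],[0,0,0.0736]],[[0,0,0],[0,0,0.0736]],[[0,0,0],[0,0,0.0736]],[[0,0,0],[0,0,0.0736]],[[0,0,0],[0,0,0.0736]]], grip_force=25)

```text
time: 15.32
ee_pos: [567.7, -233.7, 119.9]
eef_rot: [3.141, -0.0, 1.065]
contact_force: [0.3, 0.1, -0.5]
opening: 19.7
grasp_force: 24.7
```

apply_moves(plan=[[[0,0,0],[0,0,0.0736]],[[0,0,0],[0,0,0.0736]],[[0,0,0],[0,0,0.0736]],[[0,0,0],[0,0,0.0736]],[[0,0,0],[0,0,0.0736]],[[0,0,0],[0,0,0.0736]],[[0,0,0],[0,0,0.0736]],[[0.02,-0.0739,0],[0,0,0]],[[0.02,-0.0739,0],[0,0,0]],[[0.02,-0.0739,0],[0,0,0]],[[0.02,-0.0739,0],[0,0,0]],[[0.02,-0.0739,0],[0,0,0]]])

```text
time: 16.32
ee_pos: [568.1, -40.8, 120.0]
eef_rot: [3.141, -0.0, 0.261]
contact_force: [-0.3, 0.2, -0.8]
opening: 20.2
grasp_force: 24.7
```

apply_moves(plan=[[[0.02,-0.0739,0],[0,0,0]],[[0.02,-0.0739,0],[0,0,0]],[[0.02,-0.0739,0],[0,0,0]],[[0.02,-0.0739,0],[0,0,0]],[[0.02,-0.0739,0],[0,0,0]],[[0.02,-0.0739,0],[0,0,0]],[[0.02,-0.0739,0],[0,0,0]],[[0.02,-0.0739,0],[0,0,0]],[[0.02,-0.0739,0],[0,0,0]],[[0,0,0.06],[0,0,0]],[[0,0,0.06],[0,0,0]],[[0,0,0],[0,0,0]]])

```text
time: 17.32
ee_pos: [565.6, 301.4, 54.7]
eef_rot: [3.14, 0.008, 0.263]
contact_force: [-1.6, -1.6, -1.1]
opening: 19.9
grasp_force: 24.7
```

apply_moves(plan=[[[0,0,0],[0,0,0]],[[0,0,0],[0,0,0]]])

```text
time: 17.48
ee_pos: [569.9, 302.1, 60.8]
eef_rot: [-3.141, -0.001, 0.261]
contact_force: [0.5, -0.2, 0.0]
opening: 19.6
grasp_force: 24.7
```

```bash
cat > band.py <<'E'
import sys
from h import *
from bench import vision,env
y=float(sys.argv[1]);z=float(sys.argv[2])
f=vision.grab_frame("side");h=cv2.cvtColor(f["img"],cv2.COLOR_RGB2HSV)
p=proj(f,[*tray(92,y),z])[0].round().astype(int)
m=((h[...,2]>170)&(h[...,0]>20)&(h[...,0]<35)&(h[...,1]>90)).astype(np.uint8)
n,l,s,c=cv2.connectedComponentsWithStats(m)
for i in range(1,n):
    if s[i,4]>8 and np.hypot(*(c[i]-p))<25:
        w=unproj(f,c[i],z)[0][:2]-TC;print("band px",c[i].round(1),"tray xy",(np.cos(TA)*w[0]+np.sin(TA)*w[1]).round(1),(-np.sin(TA)*w[0]+np.cos(TA)*w[1]).round(1))
s=env.get_state();w=s["ee_pos"][:2]-TC
print("tcp",s["ee_pos"].round(1),"tray xy",(np.cos(TA)*w[0]+np.sin(TA)*w[1]).round(1),(-np.sin(TA)*w[0]+np.cos(TA)*w[1]).round(1),"yaw",s["eef_rot"][2].round(4),s["opening"].round(1),s["time"])
E
python3 band.py 24 70
```

```text
band px [181.5 275. ] tray xy 94.9 23.1Traceback (most recent call last):
  File "band.py", line 13, in <module>
    print("tcp",s["ee_pos"].round(1),"tray xy",(np.cos(TA)*w[0]+np.sin(TA)*w[1]).round(1),(-np.sin(TA)*w[0]+np.cos(TA)*w[1]).round(1),"yaw",s["eef_rot"][2].round(4),s["opening"].round(1),s["time"])
                                                                                                                                                                     ^^^^^^^^^^^^^^^^^^
AttributeError: 'float' object has no attribute 'round'
```

apply_moves(plan=[[[-0.004,0,0.03],[0,0,0]],[[0,0,0.03],[0,0,0]],[[0,0,0.02],[0,0,0]],[[0,0,0.01],[0,0,0]],[[0,0,0],[0,0,0]],[[0,0,0],[0,0,0]]])

```text
time: 18.03
ee_pos: [567.6, 301.5, 15.3]
eef_rot: [3.141, 0.0, 0.261]
contact_force: [-1.8, -1.2, 5.0]
opening: 19.8
grasp_force: 26.6
```

apply_moves(plan=[[[0,0,0],[0,0,0]],[[0,0,0],[0,0,0]],[[0,0,0],[0,0,0]],[[0,0,0],[0,0,0]],[[0,0,-0.02],[0,0,0]],[[0,0,-0.05],[0,0,0]],[[0,0,-0.07],[0,0,0]],[[0,0,-0.07],[0,0,0]]], jaw=36, grip_force=20)

```text
time: 18.7
ee_pos: [566.7, 301.4, 120.5]
eef_rot: [3.141, 0.002, 0.261]
contact_force: [1.5, -0.4, 0.5]
opening: 36.0
grasp_force: 0.0
```

apply_moves(plan=[[[0,0,0],[0,0,-0.0718]],[[0,0,0],[0,0,-0.0718]],[[0,0,0],[0,0,-0.0718]],[[0,0,0],[0,0,-0.0718]],[[0,0,0],[0,0,-0.0718]],[[0,0,0],[0,0,-0.0718]],[[0,0,0],[0,0,-0.0718]],[[0,0,0],[0,0,-0.0718]],[[0,0,0],[0,0,-0.0718]],[[0,0,0],[0,0,-0.0718]],[[0,0,0],[0,0,-0.0718]],[[0,0,0],[0,0,-0.0718]]], jaw=46)

```text
time: 19.7
ee_pos: [567.5, 301.8, 120.4]
eef_rot: [3.141, -0.0, 1.62]
contact_force: [-0.4, -0.3, -0.2]
opening: 45.9
grasp_force: 0.0
```

apply_moves(plan=[[[0,0,0],[0,0,-0.0718]],[[0,0,0],[0,0,-0.0718]],[[0,0,0],[0,0,-0.0718]],[[0,0,0],[0,0,-0.0718]],[[-0.0707,-0.0298,0],[0,0,0]],[[-0.0707,-0.0298,0],[0,0,0]],[[-0.0707,-0.0298,0],[0,0,0]],[[-0.0707,-0.0298,0],[0,0,0]],[[-0.0707,-0.0298,0],[0,0,0]],[[-0.0707,-0.0298,0],[0,0,0]],[[-0.0707,-0.0298,0],[0,0,0]],[[-0.0707,-0.0298,0],[0,0,0]]])

```text
time: 20.7
ee_pos: [596.9, -5.5, 120.5]
eef_rot: [3.141, 0.0, 2.066]
contact_force: [0.3, -0.3, 1.1]
opening: 46.2
grasp_force: 0.0
```

apply_moves(plan=[[[-0.0707,-0.0298,0],[0,0,0]],[[-0.0707,-0.0298,0],[0,0,0]],[[-0.0707,-0.0298,0],[0,0,0]],[[-0.0707,-0.0298,0],[0,0,0]],[[-0.0707,-0.0298,0],[0,0,0]],[[0,0,0.06],[0,0,0]],[[0,0,0.04],[0,0,0]],[[0,0,0],[0,0,0]],[[0,0,0],[0,0,0]],[[0,0,0],[0,0,0]]])

```text
time: 21.53
ee_pos: [616.0, -194.5, 70.9]
eef_rot: [3.141, 0.001, 2.067]
contact_force: [0.1, 0.7, -0.1]
opening: 46.0
grasp_force: 0.0
```

```bash
sed -i 's/\["opening"\].round(1)/["opening"]/' band.py
python3 - <<'E'
from h import *
from bench import vision,env
f=vision.grab_frame("side");g=vision.grab_frame("top")
a=cv2.resize(f["img"][105:335,150:310],(400,575),interpolation=cv2.INTER_CUBIC)
b=cv2.resize(g["img"][110:260,95:215],(400,500),interpolation=cv2.INTER_CUBIC);b=np.vstack([b,np.zeros((75,400,3),np.uint8)])
cv2.imwrite("pics/s4.png",np.hstack([a,b])[...,::-1])
s=env.get_state();print(s["ee_pos"],s["eef_rot"],s["time"])
E
```

```text
[ 616.49745262 -194.43257201   71.4392955 ] [3.13984399e+00 1.84538773e-03 2.06677390e+00] 21.6333
```

View pics/s4.png

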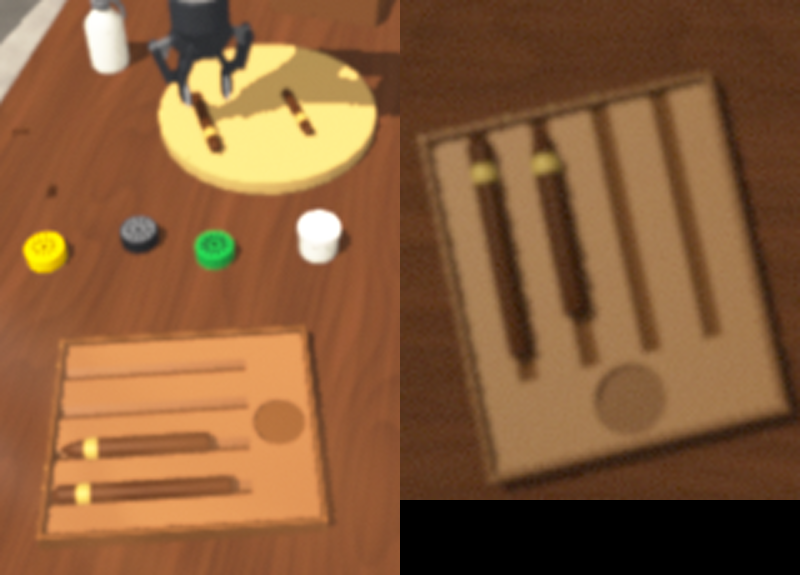

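Churchill and torpedo both lie in their grooves, heads to the back. Next is the robusto.

apply_moves(plan=[[[0,0,0.05],[0,0,0]],[[0,0,0.034],[0,0,0]],[[0,0,0.006],[0,0,0]],[[0,0,0],[0,0,0]],[[0,0,0],[0,0,0]]])

```text
time: 22.05
ee_pos: [616.1, -194.6, 25.8]
eef_rot: [3.141, 0.001, 2.066]
contact_force: [0.6, 0.2, 0.1]
opening: 45.8
grasp_force: 0.0
```

apply_moves(plan=[[[0,0,0],[0,0,0]],[[0,0,0],[0,0,0]],[[0,0,0],[0,0,0]],[[0,0,0],[0,0,0]],[[0,0,0],[0,0,0]],[[0,0,0],[0,0,0]],[[0,0,0],[0,0,0]]], jaw=8)

```text
time: 22.63
ee_pos: [616.3, -194.9, 26.0]
eef_rot: [3.14, 0.001, 2.066]
contact_force: [-1.8, 0.9, 6.7]
opening: 18.9
grasp_force: 20.7
```

apply_moves(plan=[[[0,0,-0.062],[0,0,0]],[[0,0,-0.062],[0,0,0]],[[0,0,-0.066],[0,0,0]],[[0,0,0],[0,0,0.0718]],[[0,0,0],[0,0,0.0718]],[[0,0,0],[0,0,0.0718]],[[0,0,0],[0,0,0.0718]],[[0,0,0],[0,0,0.0718]],[[0,0,0],[0,0,0.0718]],[[0,0,0],[0,0,0.0718]],[[0,0,0],[0,0,0.0718]],[[0,0,0],[0,0,0.0718]]], grip_force=25)

```text
time: 23.63
ee_pos: [615.3, -194.7, 119.9]
eef_rot: [3.141, -0.0, 1.045]
contact_force: [0.2, -0.2, 0.0]
opening: 19.1
grasp_force: 24.6
```

apply_moves(plan=[[[0,0,0],[0,0,0.0718]],[[0,0,0],[0,0,0.0718]],[[0,0,0],[0,0,0.0718]],[[0,0,0],[0,0,0.0718]],[[0,0,0],[0,0,0.0718]],[[0,0,0],[0,0,0.0718]],[[0,0,0],[0,0,0.0718]],[[0.016,-0.074,0],[0,0,0]],[[0.016,-0.074,0],[0,0,0]],[[0.016,-0.074,0],[0,0,0]],[[0.016,-0.074,0],[0,0,0]],[[0.016,-0.074,0],[0,0,0]]])

```text
time: 24.63
ee_pos: [605.9, -4.1, 120.0]
eef_rot: [3.141, -0.0, 0.261]
contact_force: [0.9, 0.7, -0.2]
opening: 18.6
grasp_force: 24.7
```

apply_moves(plan=[[[0.016,-0.074,0],[0,0,0]],[[0.016,-0.074,0],[0,0,0]],[[0.016,-0.074,0],[0,0,0]],[[0.016,-0.074,0],[0,0,0]],[[0.016,-0.074,0],[0,0,0]],[[0.016,-0.074,0],[0,0,0]],[[0.016,-0.074,0],[0,0,0]],[[0,0,0.06],[0,0,0]],[[0,0,0.06],[0,0,0]],[[0,0,0],[0,0,0]],[[0,0,0],[0,0,0]],[[0,0,0],[0,0,0]]])

```text
time: 25.63
ee_pos: [594.0, 258.9, 60.8]
eef_rot: [-3.142, -0.001, 0.261]
contact_force: [0.3, -0.5, 0.1]
opening: 19.2
grasp_force: 24.7
```

```bash
python3 band.py -24 70
```

```text
band px [182.9 257.9] tray xy 95.4 -25.8
tcp [594.5 259.   61.4] tray xy 61.0 -23.9 yaw 0.2606 18.938192545040245 25.6833
```

Band at 95 on the target line. I'll take the same 2 mm back and lower it.

apply_moves(plan=[[[-0.004,0,0.03],[0,0,0]],[[0,0,0.03],[0,0,0]],[[0,0,0.02],[0,0,0]],[[0,0,0.01],[0,0,0]],[[0,0,0],[0,0,0]],[[0,0,0],[0,0,0]]])

```text
time: 26.18
ee_pos: [591.5, 258.3, 15.3]
eef_rot: [3.141, 0.0, 0.261]
contact_force: [-1.6, -1.6, 5.9]
opening: 18.8
grasp_force: 27.4
```

apply_moves(plan=[[[0,0,0],[0,0,0]],[[0,0,0],[0,0,0]],[[0,0,0],[0,0,0]],[[0,0,0],[0,0,0]],[[0,0,-0.02],[0,0,0]],[[0,0,-0.05],[0,0,0]],[[0,0,-0.07],[0,0,0]],[[0,0,-0.07],[0,0,0]],[[0,0,0],[0,0,0]],[[0,0,0],[0,0,0]]], jaw=36, grip_force=20)

```text
time: 27.02
ee_pos: [593.1, 259.3, 123.0]
eef_rot: [-3.141, -0.006, 0.261]
contact_force: [-0.6, 0.1, 0.5]
opening: 36.1
grasp_force: 0.0
```

Run:
```python
from h import *
from bench import env
s=env.get_state();print(s["ee_pos"])
go((*s["ee_pos"],14.95),(495.5,-239.9,s["ee_pos"][2],120.9))
```

```text
[593.14293518 259.312982   123.00207131]
turn z -1.1772 then shift [-0.7564 -0.6803 -0.    ] rows>= 12.2
```

apply_moves(plan=[[[0,0,0],[0,0,-0.0736]],[[0,0,0],[0,0,-0.0736]],[[0,0,0],[0,0,-0.0736]],[[0,0,0],[0,0,-0.0736]],[[0,0,0],[0,0,-0.0736]],[[0,0,0],[0,0,-0.0736]],[[0,0,0],[0,0,-0.0736]],[[0,0,0],[0,0,-0.0736]],[[0,0,0],[0,0,-0.0736]],[[0,0,0],[0,0,-0.0736]],[[0,0,0],[0,0,-0.0736]],[[0,0,0],[0,0,-0.0736]]], jaw=46)

```text
time: 28.02
ee_pos: [590.4, 258.2, 118.4]
eef_rot: [-3.139, 0.001, 1.654]
contact_force: [0.2, -0.1, -0.0]
opening: 45.7
grasp_force: 0.0
```

apply_moves(plan=[[[0,0,0],[0,0,-0.0736]],[[0,0,0],[0,0,-0.0736]],[[0,0,0],[0,0,-0.0736]],[[0,0,0],[0,0,-0.0736]],[[-0.0539,-0.0487,0],[0,0,0]],[[-0.0539,-0.0487,0],[0,0,0]],[[-0.0539,-0.0487,0],[0,0,0]],[[-0.0539,-0.0487,0],[0,0,0]],[[-0.0539,-0.0487,0],[0,0,0]],[[-0.0539,-0.0487,0],[0,0,0]],[[-0.0539,-0.0487,0],[0,0,0]],[[-0.0539,-0.0487,0],[0,0,0]]])

```text
time: 29.02
ee_pos: [533.7, -28.0, 118.8]
eef_rot: [-3.14, -0.001, 2.111]
contact_force: [0.5, -0.7, -0.2]
opening: 45.7
grasp_force: 0.0
```

apply_moves(plan=[[[-0.0539,-0.0487,0],[0,0,0]],[[-0.0539,-0.0487,0],[0,0,0]],[[-0.0539,-0.0487,0],[0,0,0]],[[-0.0539,-0.0487,0],[0,0,0]],[[-0.0539,-0.0487,0],[0,0,0]],[[-0.0539,-0.0487,0],[0,0,0]],[[0,0,0.06],[0,0,0]],[[0,0,0.04],[0,0,0]],[[0,0,0],[0,0,0]],[[0,0,0],[0,0,0]],[[0,0,0],[0,0,0]]])

```text
time: 29.93
ee_pos: [493.3, -240.1, 69.9]
eef_rot: [-3.141, -0.0, 2.112]
contact_force: [-0.3, -0.2, 0.3]
opening: 46.0
grasp_force: 0.0
```

Run:
```python
from h import *
from bench import vision,env
f=vision.grab_frame("side");g=vision.grab_frame("top")
a=cv2.resize(f["img"][105:335,150:310],(400,575),interpolation=cv2.INTER_CUBIC)
b=cv2.resize(g["img"][110:260,95:215],(400,500),interpolation=cv2.INTER_CUBIC);b=np.vstack([b,np.zeros((75,400,3),np.uint8)])
cv2.imwrite("pics/s5.png",np.hstack([a,b])[...,::-1])
s=env.get_state();print(s["ee_pos"],s["eef_rot"],s["time"])
```

```text
[ 493.97160442 -240.20443635   70.6869626 ] [3.14078274e+00 1.27250329e-03 2.11204453e+00] 30.0333
```

View pics/s5.png

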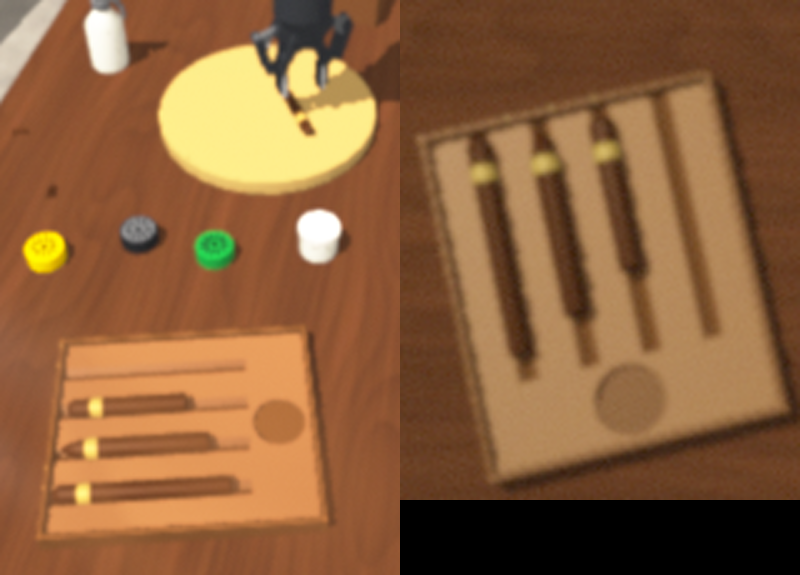

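apply_moves(plan=[[[0,0,0.05],[0,0,0]],[[0,0,0.034],[0,0,0]],[[0,0,0.005],[0,0,0]],[[0,0,0],[0,0,0]],[[0,0,0],[0,0,0]]])

```text
time: 30.45
ee_pos: [493.9, -240.4, 26.2]
eef_rot: [3.141, 0.001, 2.112]
contact_force: [0.8, -0.1, -0.6]
opening: 46.1
grasp_force: 0.0
```

apply_moves(plan=[[[0,0,0],[0,0,0]],[[0,0,0],[0,0,0]],[[0,0,0],[0,0,0]],[[0,0,0],[0,0,0]],[[0,0,0],[0,0,0]],[[0,0,0],[0,0,0]],[[0,0,0],[0,0,0]]], jaw=6)

```text
time: 31.03
ee_pos: [493.9, -240.7, 26.2]
eef_rot: [3.141, 0.001, 2.111]
contact_force: [-0.6, 1.2, 6.6]
opening: 15.5
grasp_force: 21.2
```

Run:
```python
from h import *
go((494,-240.2,120,120.9),(*tray(74,-72),120,14.95))
```

```text
turn z 1.1772 then shift [ 0.4779 -0.8164 -0.    ] rows>= 11.3
```

apply_moves(plan=[[[0,0,-0.062],[0,0,0]],[[0,0,-0.062],[0,0,0]],[[0,0,-0.066],[0,0,0]],[[0,0,0],[0,0,0.0736]],[[0,0,0],[0,0,0.0736]],[[0,0,0],[0,0,0.0736]],[[0,0,0],[0,0,0.0736]],[[0,0,0],[0,0,0.0736]],[[0,0,0],[0,0,0.0736]],[[0,0,0],[0,0,0.0736]],[[0,0,0],[0,0,0.0736]],[[0,0,0],[0,0,0.0736]]], grip_force=25)

```text
time: 32.03
ee_pos: [493.1, -240.4, 120.4]
eef_rot: [3.141, -0.0, 1.065]
contact_force: [-0.7, -0.1, 0.6]
opening: 14.9
grasp_force: 24.8
```

apply_moves(plan=[[[0,0,0],[0,0,0.0736]],[[0,0,0],[0,0,0.0736]],[[0,0,0],[0,0,0.0736]],[[0,0,0],[0,0,0.0736]],[[0,0,0],[0,0,0.0736]],[[0,0,0],[0,0,0.0736]],[[0,0,0],[0,0,0.0736]],[[0.0398,-0.068,0],[0,0,0]],[[0.0398,-0.068,0],[0,0,0]],[[0.0398,-0.068,0],[0,0,0]],[[0.0398,-0.068,0],[0,0,0]],[[0.0398,-0.068,0],[0,0,0]]])

```text
time: 33.03
ee_pos: [545.5, -48.8, 120.5]
eef_rot: [3.141, -0.0, 0.261]
contact_force: [1.3, -0.5, 0.2]
opening: 15.3
grasp_force: 24.8
```

apply_moves(plan=[[[0.0398,-0.068,0],[0,0,0]],[[0.0398,-0.068,0],[0,0,0]],[[0.0398,-0.068,0],[0,0,0]],[[0.0398,-0.068,0],[0,0,0]],[[0.0398,-0.068,0],[0,0,0]],[[0.0398,-0.068,0],[0,0,0]],[[0.0398,-0.068,0],[0,0,0]],[[0,0,0.06],[0,0,0]],[[0,0,0.06],[0,0,0]],[[0,0,0],[0,0,0]],[[0,0,0],[0,0,0]],[[0,0,0],[0,0,0]]])

```text
time: 34.03
ee_pos: [618.9, 215.3, 61.3]
eef_rot: [-3.142, -0.001, 0.261]
contact_force: [0.6, -0.5, 0.1]
opening: 15.1
grasp_force: 24.8
```

```bash
python3 band.py -72 68
```

```text
band px [187.6 267.5] tray xy 81.9 1.7
tcp [619.5 215.3  62. ] tray xy 73.9 -72.5 yaw 0.2607 14.925143502885998 34.0833
```

Run:
```python
from h import *
from bench import vision
f=vision.grab_frame("side");g=vision.grab_frame("top")
for x in(124,92,74): print(x,proj(f,[*tray(x,-72),68]).round(0),proj(g,[*tray(x,-72),68]).round(0))
a=cv2.resize(f["img"][210:290,150:230],(400,400),interpolation=cv2.INTER_CUBIC)
b=cv2.resize(g["img"][110:210,135:235],(400,400),interpolation=cv2.INTER_CUBIC)
cv2.imwrite("pics/s6.png",np.hstack([a,b])[...,::-1])
```

```text
124 [[174. 244.]] [[169. 134.]]
92 [[186. 243.]] [[172. 146.]]
74 [[193. 243.]] [[173. 153.]]
```

View pics/s6.png

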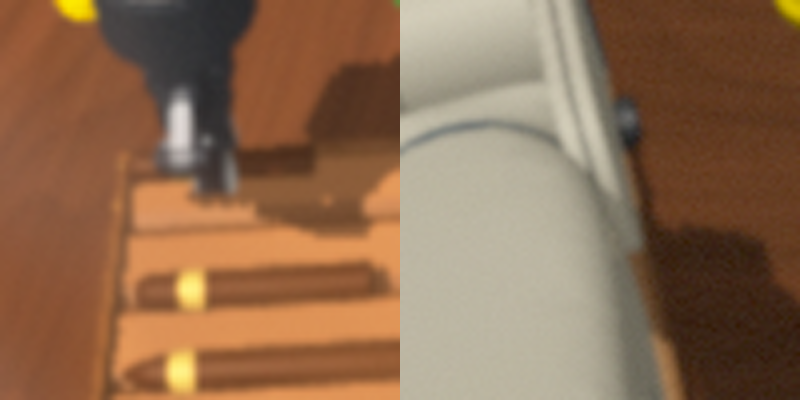

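The petit is held with its head to the back: tip at side px ≈(176,242), foot at ≈(212,242), as planned. I'll lower it with a 2 mm push to the back.

apply_moves(plan=[[[0.004,0,0.03],[0,0,0]],[[0,0,0.03],[0,0,0]],[[0,0,0.02],[0,0,0]],[[0,0,0.011],[0,0,0]],[[0,0,0],[0,0,0]],[[0,0,0],[0,0,0]]])

```text
time: 34.68
ee_pos: [619.3, 215.5, 15.3]
eef_rot: [3.141, 0.003, 0.261]
contact_force: [-5.9, -2.5, 18.5]
opening: 14.9
grasp_force: 34.9
```

apply_moves(plan=[[[0,0,0],[0,0,0]],[[0,0,0],[0,0,0]],[[0,0,0],[0,0,0]],[[0,0,0],[0,0,0]],[[0,0,-0.02],[0,0,0]],[[0,0,-0.05],[0,0,0]],[[0,0,-0.07],[0,0,0]],[[0,0,-0.07],[0,0,0]],[[0,0,0],[0,0,0]],[[0,0,0],[0,0,0]]], jaw=34, grip_force=20)

```text
time: 35.52
ee_pos: [621.9, 216.6, 122.5]
eef_rot: [-3.141, -0.005, 0.261]
contact_force: [0.4, -0.1, 0.8]
opening: 33.8
grasp_force: 0.0
```

Run:
```python
from h import *
for yaw in(60,90): 
    go((621.5,215.8,120,14.95),(653.9,9.8,120,yaw)); go((653.9,9.8,100,yaw),(*tray(-100,0),100,yaw))
    print(tray(-100,0))
```

```text
turn z -0.5006 then shift [-0.3244  0.2621  0.    ] rows>= 5.0
turn z -0.0 then shift [ 0.1786 -0.6135 -0.    ] rows>= 7.7
[432.88486793 240.50239826]
turn z -0.8339 then shift [-0.412   0.0648  0.    ] rows>= 5.0
turn z -0.0 then shift [ 0.4614 -0.442  -0.    ] rows>= 7.7
[432.88486793 240.50239826]
```

Run:
```python
from h import *
from bench import vision,env
g=vision.grab_frame("top");s=vision.grab_frame("side")
print(env.get_state()["ee_pos"])
for n,f,(x0,y0,x1,y1) in(("top",g,(240,132,272,164)),("side",s,(190,180,222,215))):
    im=f["img"];h=cv2.cvtColor(im,cv2.COLOR_RGB2HSV)
    m=np.zeros(h.shape[:2],np.uint8);m[y0:y1,x0:x1]=(h[y0:y1,x0:x1,1]<90)
    top=m&(h[...,2]>70)
    for k,mm in(("all",m),("greytop",top)):
        v,u=np.nonzero(mm);c=[(u.min()+u.max())/2,(v.min()+v.max())/2]
        print(n,k,c,np.ptp(u)+1,np.ptp(v)+1,unproj(f,c,22).round(1),unproj(f,[u.mean(),v.mean()],22).round(1))
go((621.3,216,120,14.95),(653.9,9.8,120,14.95))
```

```text
[619.70442052 215.85051037 119.23476937]
top all [np.float64(256.0), np.float64(146.0)] 19 19 [[654.6   8.4  22. ]] [[654.3   9.8  22. ]]
top greytop [np.float64(255.5), np.float64(145.0)] 18 17 [[657.2   9.7  22. ]] [[656.5  10.5  22. ]]
side all [np.float64(201.0), np.float64(197.0)] 23 35 [[667.1  13.7  22. ]] [[674.2  10.9  22. ]]
side greytop [np.float64(201.0), np.float64(197.0)] 23 35 [[667.1  13.7  22. ]] [[662.    6.2  22. ]]
turn z -0.0 then shift [-0.0434  0.4153  0.    ] rows>= 5.0
```

apply_moves(plan=[[[-0.0063,0.0692,0],[0,0,0]],[[-0.0063,0.0692,0],[0,0,0]],[[-0.0063,0.0692,0],[0,0,0]],[[-0.0063,0.0692,0],[0,0,0]],[[-0.0063,0.0692,0],[0,0,0]],[[-0.0063,0.0692,0],[0,0,0]],[[0,0,0.06],[0,0,0]],[[0,0,0.05],[0,0,0]],[[0,0,0],[0,0,0]],[[0,0,0],[0,0,0]],[[0,0,0],[0,0,0]],[[0,0,0],[0,0,0]]], jaw=72)

```text
time: 36.62
ee_pos: [656.5, 11.1, 65.7]
eef_rot: [3.141, -0.001, 0.262]
contact_force: [0.9, 0.2, -0.1]
opening: 72.0
grasp_force: 0.0
```

Run:
```python
from h import *
from bench import vision,env
g=vision.grab_frame("top");f=vision.grab_frame("side")
a=cv2.resize(f["img"][165:325,150:300],(375,400),interpolation=cv2.INTER_CUBIC)
b=cv2.resize(g["img"][110:260,95:285],(425,336),interpolation=cv2.INTER_CUBIC);b=np.vstack([b,np.zeros((64,425,3),np.uint8)])
cv2.imwrite("pics/s7.png",np.hstack([a,b])[...,::-1])
s=env.get_state();print(s["ee_pos"],s["eef_rot"],s["opening"],s["time"])
```

```text
[656.63857196  11.08531788  66.06564892] [ 3.14100858e+00 -2.08401152e-03  2.62215397e-01] 72.15562891466946 36.7167
```

View pics/s7.png

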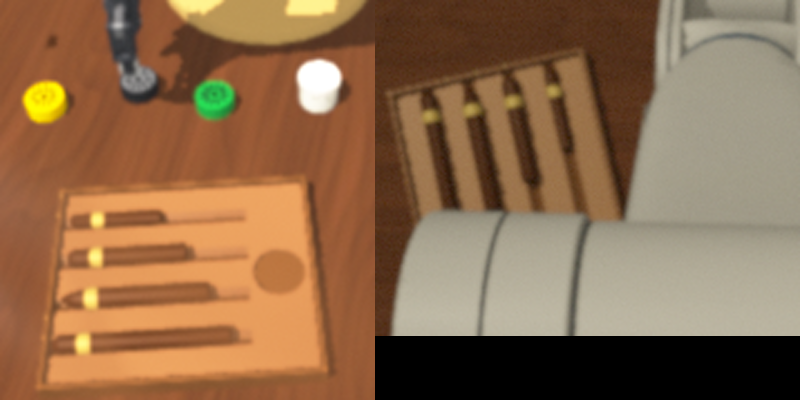

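Run:
```python
from h import *
import pickle
f=pickle.load(open("f0.pkl","rb"))["side"]
print(proj(f,[656,10,22]),proj(f,[648,10,22]),proj(f,[[656+9,11+35,70],[656-9,11-35,70]]))
im=f["img"];h=cv2.cvtColor(im,cv2.COLOR_RGB2HSV)
sub=h[185:215,192:222];m=(sub[...,1]<110)
v,u=np.nonzero(m);print("u",u.min()+192,u.max()+192,"v",v.min()+185,v.max()+185)
k=m&(sub[...,2]>90);v,u=np.nonzero(k);c=[(u.min()+u.max())/2+192,(v.min()+v.max())/2+185];print("top c",c,unproj(f,c,22))
```

```text
[[204.73733202 196.62574032]] [[207.18692164 196.97339026]] [[196.29071598 193.88164151]
 [208.91702976 178.523602  ]]
u 198 212 v 191 205
top c [np.float64(205.0), np.float64(196.0)] [[655.98567506   7.26504531  22.        ]]
```

Puck confirmed at (656,8) under the gripper. I'll descend and grip it.

apply_moves(plan=[[[0,0.003,0.04],[0,0,0]],[[0,0,0.04],[0,0,0]],[[0,0,0.03],[0,0,0]],[[0,0,0.008],[0,0,0]],[[0,0,0],[0,0,0]],[[0,0,0],[0,0,0]]])

```text
time: 37.22
ee_pos: [656.5, 9.3, 6.2]
eef_rot: [3.141, -0.0, 0.262]
contact_force: [-0.9, -0.1, 0.1]
opening: 72.0
grasp_force: 0.0
```

apply_moves(plan=[[[0,0,0],[0,0,0]],[[0,0,0],[0,0,0]],[[0,0,0],[0,0,0]],[[0,0,0],[0,0,0]],[[0,0,0],[0,0,0]],[[0,0,0],[0,0,0]],[[0,0,0],[0,0,0]]], jaw=35, grip_force=30)

```text
time: 37.8
ee_pos: [657.0, 9.2, 7.1]
eef_rot: [3.141, -0.002, 0.261]
contact_force: [-0.1, -0.6, 6.3]
opening: 46.7
grasp_force: 30.6
```

apply_moves(plan=[[[0,0,-0.06],[0,0,0]],[[0,0,-0.07],[0,0,0]],[[0,0,-0.06],[0,0,0]],[[-0.0347,-0.0624,0],[0,0,0]],[[-0.0347,-0.0624,0],[0,0,0]],[[-0.0347,-0.0624,0],[0,0,0]],[[-0.0347,-0.0624,0],[0,0,0]],[[-0.0347,-0.0624,0],[0,0,0]],[[-0.0347,-0.0624,0],[0,0,0]],[[-0.0347,-0.0624,0],[0,0,0]],[[-0.0347,-0.0624,0],[0,0,0]],[[-0.0347,-0.0624,0],[0,0,0]]])

```text
time: 38.8
ee_pos: [431.6, 241.1, 101.2]
eef_rot: [-3.141, -0.001, 0.261]
contact_force: [0.1, 0.3, -1.8]
opening: 46.7
grasp_force: 31.3
```

apply_moves(plan=[[[0,0,0.06],[0,0,0]],[[0,0,0.05],[0,0,0]],[[0,0,0],[0,0,0]],[[0,0,0],[0,0,0]],[[0,0,0],[0,0,0]],[[0,0,0],[0,0,0]]])

```text
time: 39.3
ee_pos: [433.9, 240.2, 47.0]
eef_rot: [-3.141, -0.002, 0.261]
contact_force: [-0.8, 0.1, -0.9]
opening: 46.7
grasp_force: 31.3
```

Run:
```python
from h import *
from bench import vision,env
f=vision.grab_frame("side")
s=env.get_state();z=s["ee_pos"][2];print(s["ee_pos"],s["eef_rot"],s["opening"],s["time"])
zt=22+z-6.5
for n,p in(("puck top if at tcp",[*s["ee_pos"][:2],zt]),("bottom",[*s["ee_pos"][:2],zt-22]),("seat",[*tray(-100,0),15])): print(n,proj(f,p).round(1))
a=cv2.resize(f["img"][215:315,210:310],(600,600),interpolation=cv2.INTER_CUBIC)
cv2.imwrite("pics/s8.png",a[...,::-1])
```

```text
[433.8943878  240.17178677  47.00995176] [-3.14104365e+00 -2.35551334e-03  2.60529332e-01] 46.657402971364306 39.35
puck top if at tcp [[260.5 263.6]]
bottom [[260.5 268.3]]
seat [[260.9 273.7]]
```

View pics/s8.png

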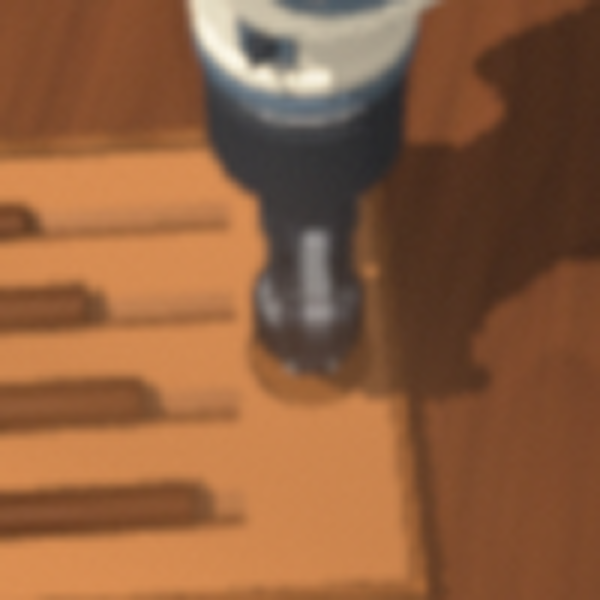

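The puck hangs level over the seat: puck px ≈261.2, seat ≈261.8. I'll lower it with a 1.5 mm trim to the front.

apply_moves(plan=[[[-0.003,0,0.02],[0,0,0]],[[0,0,0.02],[0,0,0]],[[0,0,0.008],[0,0,0]],[[0,0,0],[0,0,0]],[[0,0,0.004],[0,0,0]],[[0,0,0.004],[0,0,0]],[[0,0,0],[0,0,0]],[[0,0,0],[0,0,0]]])

```text
time: 40.02
ee_pos: [431.3, 239.7, 17.6]
eef_rot: [3.142, 0.0, 0.261]
contact_force: [-0.1, 0.1, -0.3]
opening: 47.2
grasp_force: 31.3
```

It's inside the seat, since it went below bed level without contact. Releasing.

apply_moves(plan=[[[0,0,0.0015],[0,0,0]],[[0,0,0],[0,0,0]]])

```text
time: 40.18
ee_pos: [431.4, 239.8, 17.1]
eef_rot: [-3.141, -0.0, 0.261]
contact_force: [0.7, -0.5, -0.7]
opening: 46.4
grasp_force: 31.3
```

apply_moves(plan=[[[0,0,0],[0,0,0]],[[0,0,0],[0,0,0]],[[0,0,0],[0,0,0]],[[0,0,0],[0,0,0]],[[0,0,-0.02],[0,0,0]],[[0,0,-0.05],[0,0,0]],[[0,0,-0.07],[0,0,0]],[[0,0,-0.07],[0,0,0]],[[0,0,-0.07],[0,0,0]]], jaw=66)

```text
time: 40.93
ee_pos: [430.8, 239.4, 158.9]
eef_rot: [3.141, 0.001, 0.261]
contact_force: [0.7, 1.9, 0.4]
opening: 65.9
grasp_force: 0.0
```

apply_moves(plan=[[[0,0.07,0],[0,0,0]],[[0,0.07,0],[0,0,0]],[[0,0.07,0],[0,0,0]],[[0,0.07,0],[0,0,0]],[[0,0.07,0],[0,0,0]],[[0,0.07,0],[0,0,0]],[[0,0.07,0],[0,0,0]],[[0,0.07,0],[0,0,0]],[[0,0.07,0],[0,0,0]],[[0,0.07,0],[0,0,0]],[[0,0.07,0],[0,0,0]],[[0,0,0],[0,0,0]]])

```text
time: 41.93
ee_pos: [532.8, -137.5, 158.2]
eef_rot: [3.139, -0.003, 0.258]
contact_force: [-0.0, -0.6, 0.6]
opening: 65.9
grasp_force: 0.0
```

Run:
```python
from h import *
from bench import vision,env
g=vision.grab_frame("top");f=vision.grab_frame("side")
a=cv2.resize(f["img"][180:330,150:300],(400,400),interpolation=cv2.INTER_CUBIC)
b=cv2.resize(g["img"][120:270,95:215],(400,500),interpolation=cv2.INTER_CUBIC)
cv2.imwrite("pics/s9.png",np.hstack([np.vstack([a,np.zeros((100,400,3),np.uint8)]),b])[...,::-1])
print(env.get_state()["time"],proj(g,[*tray(132,0),15]))
h=cv2.cvtColor(g["img"],cv2.COLOR_RGB2HSV);m=((h[...,0]>20)&(h[...,0]<35)&(h[...,1]>70)&(h[...,2]>120)).astype(np.uint8)[120:260,95:215]
n,l,s,c=cv2.connectedComponentsWithStats(m)
for i in range(1,n):
    if s[i,4]>6:
        w=unproj(g,c[i]+[95,120],25)[0][:2]-TC;print("band tray x,y",round(np.cos(TA)*w[0]+np.sin(TA)*w[1],1),round(-np.sin(TA)*w[0]+np.cos(TA)*w[1],1))
```

```text
42.0333 [[144.40229049 142.74758338]]
band tray x,y 91.8 -72.9
band tray x,y 90.3 -24.8
band tray x,y 92.4 23.5
band tray x,y 95.3 70.2
```

View pics/s9.png

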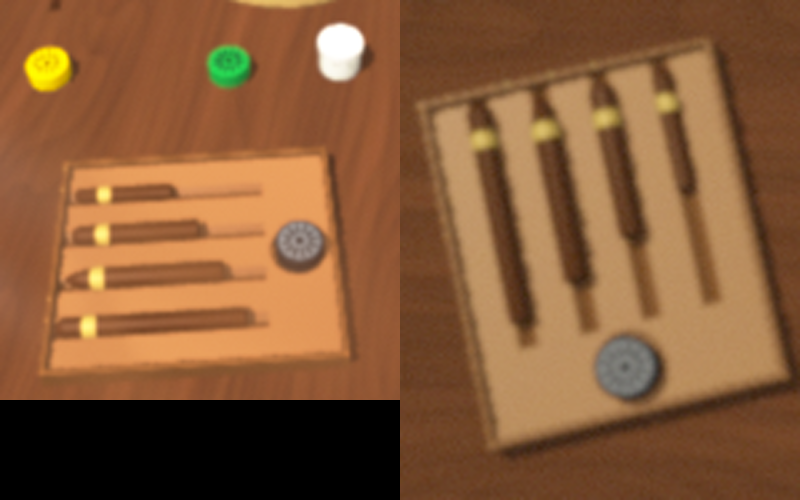

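All four cigars are in their grooves with tips 5–10 mm from the back rim. The puck sits in the seat and the jar is untouched. I'll check the puck's height and tilt, then hand in.

Run:
```python
from h import *
from bench import vision,job_done
g=vision.grab_frame("top");K=g["camera_matrix"]
c=proj(g,[*tray(-100,0),32])[0].round().astype(int)
v,u=np.mgrid[c[1]-5:c[1]+6,c[0]-5:c[0]+6];d=g["depth"][v,u]
W=((np.stack([(u-K[0,2])/K[0,0],(v-K[1,2])/K[0,0],np.ones(u.shape)],-1)*d[...,None])-g["t"])@g["R"]
W=W.reshape(-1,3);p=np.linalg.lstsq(np.c_[W[:,:2]-W[:,:2].mean(0),np.ones(len(W))],W[:,2],rcond=None)[0]
print("slope",p[:2],"z",p[2])
if abs(p[2]-32)<3 and np.hypot(*p[:2])<.12: print(job_done())
```

```text
slope [-0.0274128   0.00618436] z 32.290257829927356
the job is handed in; nothing more can be done
None
```

The job is handed in at about 42 s. The four cigars lie graded in their grooves with heads to the back, tips 5–10 mm from the rim, the black puck sits flat in its seat, and the paste jar was left where it stood.

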